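# Sort welded pivot housings with a go plug gauge

### The arm

A 6-joint arm with a two-finger parallel gripper is mounted at the origin on the work surface. World frame = base frame: x ahead of the robot, y to its left, z up, the work surface at z = 0. Lengths are in mm, angles in rad, forces in N, time in s.
With the tool pointing down it reaches from about 400 to 925 mm from the base axis. Payload 12.5 kg.
Tool frame: the origin (TCP) lies at the very end of the fingers, on their centre line; the grasp point (between the pads) lies 19 mm behind it; z points along the fingers, y is the direction in which the jaws open and shut (so a half turn about z gives the same grasp; the last joint's range is limited). The gripper opens to 95 mm and grips with 3 to 60 N. Pads are 20 mm wide; open, the fingers measure 119 mm over their backs; the gripper's body (75 mm by 180 mm) begins 59 mm behind the grasp point.
Start: joints at [-1.223, 0.491, 1.559, -0, 1.092, -0.106], TCP at [274.014, -561.75, 214.661] pointing down, gripper open.
Joint ranges: [-3.1, 3.1], [-0.84, 2.19], [0.05, 2.79], [-1.13, 4.28], [0.06, 2.93], [-2.69, 2.69]. Speed limits (rad/s): [2.22, 2.22, 2.79, 3.14, 3.14, 3.14].

### API

Orientations are given as [roll, pitch, yaw] about the fixed x, y, z axes, in that order (R = Rz(yaw) Ry(pitch) Rx(roll)).
In Python, from cell import env gives the robot as it stands.
- The arm moves only by the shell command python3 -m pendant 'ROWS'. ROWS is JSON, a list that holds one entry, the list of rows, each a list of 5 numbers: the opening, from 0 (shut) to 1 (fully open), then the shift along the tool's x, y, z in m, then the turn about the tool's z in rad. A call has exactly 8 rows; each row is the pose to reach, as a shift and turn from the pose commanded when the call began, along the tool's axes at that moment; what a row does not reach only later rows make up. A row lasts 1/10 s, in which the tool goes at most 50 mm and 8.59 degrees, less where a joint would pass 70% of its speed; a pose out of reach is approached as far as the arm can. A call with a gripper value outside its range is refused whole. The fingers move at their own pace and stop on an object; the grip force is fixed at half the most. Time passes only in rows, so rows that repeat a pose let the fingers close, or fill a call up. It gives the time, the measured TCP pose, the force and the opening at its end, in the units of the state.
- env.state(): the state, without advancing time (a new reading comes with each control period).
- env.read_camera(name): name is "side" or "top" or "wrist"; returns a dict with "image" (384x512x3 uint8, blue, green, red), "range_z" (384x512 float32, mm along the optical axis (not along the pixel's ray), 0 where there is no reading), "fx", "fy", "cx", "cy" (pixels), "rvec" (rotation vector, rad) and "tvec" (3), from world to camera coordinates, as OpenCV has them; the wrist camera has in their place "tool_from_camera" (4x4, takes a point from camera to tool coordinates, whose origin is the TCP and whose axes are the flange's). Camera axes: x right, y down, z forward; pixel columns grow to the right and rows downward; lengths in mm; the calibration is good to about 2 mm. A picture is of the moment at which its call begins: read the wrist's pose just before it.
- env.job_done(): hands the job in, once; it reports no verdict.
The state is a dict: "t": time; "joints": joint angles; "qvel": joint speeds; "tau": joint torques, N m; "eef_pos": TCP position; "tcp_rot": TCP orientation; "ft_force": force on the tool from outside, world axes, zero at the start; "moment": the same for the moment, N m; "opening": opening from 0.0 (shut) to 1.0 (fully open).
Only numpy, scipy, OpenCV 4.12 (cv2) and the standard library are available. Lean on these libraries where they do the work, as an engineer would, in place of code of your own. Each camera call takes 0.05 s, during which the arm holds its last target. There are 200 camera calls.

### The job

Three pivot housings have come from welding, and in one of them the heat has closed in the bush. Take the plug gauge out of its stand by the handle and lower it slowly into the bores, without forcing it, until you feel it stop short in the tight one (try it there, do not just conclude it). Then put the gauge back fully down in its stand and stand the tight housing upright in the reject tray; leave the good ones standing where they are and the tin, hammer and spanner alone.

Things in the scene. Friction and masses are not known exactly. Their poses are not given: they have to be found in the camera images.
- housing_a: Weld-on pivot housing, loose, upright, about 0.45 kg; one of three alike, any of them may be the tight one. Flat steel foot 70 x 50 x 8 mm (x, y, z), on it an upright round steel boss 42 mm across, its top 50 mm above the bench, a weld bead up to 12 mm high round its foot. Origin: centre of the underside, z up along the bore. The bushes inside (bush_1, bush_2, bush_tight) are not measured.
- housing_b: Weld-on pivot housing, loose, upright, about 0.45 kg; one of three alike, any of them may be the tight one. Flat steel foot 70 x 50 x 8 mm (x, y, z), on it an upright round steel boss 42 mm across, its top 50 mm above the bench, a weld bead up to 12 mm high round its foot. Origin: centre of the underside, z up along the bore. The bushes inside (bush_1, bush_2, bush_tight) are not measured.
- housing_c: Weld-on pivot housing, loose, upright, about 0.45 kg; one of three alike, any of them may be the tight one. Flat steel foot 70 x 50 x 8 mm (x, y, z), on it an upright round steel boss 42 mm across, its top 50 mm above the bench, a weld bead up to 12 mm high round its foot. Origin: centre of the underside, z up along the bore. The bushes inside (bush_1, bush_2, bush_tight) are not measured.
- housing_a_mouth (a point): Centre of the bore's mouth in the boss's top. Bore open at the top only: 24 mm wide for 7.5 mm, below it the captive bronze bush, bore 21.5 mm, which floats 0.6 mm sideways. A good one takes the gauge's whole plug, collar on the boss (nose 13 mm above the bench); the tight one narrows to 16 mm, 23 mm below the mouth, and stops the nose 27 mm above the bench. They look the same from outside.
- housing_b_mouth (a point): Centre of the bore's mouth in the boss's top. Bore open at the top only: 24 mm wide for 7.5 mm, below it the captive bronze bush, bore 21.5 mm, which floats 0.6 mm sideways. A good one takes the gauge's whole plug, collar on the boss (nose 13 mm above the bench); the tight one narrows to 16 mm, 23 mm below the mouth, and stops the nose 27 mm above the bench. They look the same from outside.
- housing_c_mouth (a point): Centre of the bore's mouth in the boss's top. Bore open at the top only: 24 mm wide for 7.5 mm, below it the captive bronze bush, bore 21.5 mm, which floats 0.6 mm sideways. A good one takes the gauge's whole plug, collar on the boss (nose 13 mm above the bench); the tight one narrows to 16 mm, 23 mm below the mouth, and stops the nose 27 mm above the bench. They look the same from outside.
- gauge: Go plug gauge, 113 mm long, 0.16 kg, standing upright in its stand at first. From the nose up: steel plug 20 mm in diameter, 37 mm long (lowest 3 mm tapering to 17 mm at the nose); collar 28 mm in diameter, 6 mm thick; round aluminium handle 16 mm in diameter, 70 mm long. Origin: centre of the nose, z up; the handle runs from 43 to 113 mm above the origin.
- gauge_collar (a point): Centre of the underside of the gauge's collar, 37 mm above the nose on the gauge's axis.
- stand: Gauge stand: fixed hardwood block 80 x 100 x 50 mm (x, y, z) with the gauge's hole at y = +18 mm and two thin pin gauges standing 12 mm above its top at y = -30 mm. Origin: centre of its underside. It may be on the left or on the right of the bench.
- stand_hole (a point): Centre of the mouth of the gauge's hole in the stand's top face, 50 mm above the bench: 24.5 mm wide, 42 mm deep; the gauge hangs in it by its collar, nose 13 mm above the bench.
- tray: Reject tray: fixed low grey steel tray, empty, 200 x 180 mm outside (x, y), walls 30 mm high and 3 mm thick, floor 3 mm above the bench. Origin: centre of its underside. On the other side of the bench from the stand.
- tin: Bystander: steel tin 68 mm across, 55 mm high, loose, beyond the work. Origin: centre of its underside.
- hammer: Bystander: hammer lying loose at the far side of the bench. Origin: centre of its underside.
- spanner: Bystander: spanner lying loose at the far side of the bench. Origin: centre of its underside.
Not all that is in view belongs to the job. Leave any pink or red look-alike of the housing_b alone. What is shaped like the gauge but pink is not meant.

How it is judged:
By the outcome, as a careful person would: the job done as asked, in the order asked, and still so for the second after the job is handed in, with the robot touching nothing.
It also fails if it takes over 72 s, if anything falls off the work surface, if the arm or the gripper's body presses on something with over 40 N, if the wrist force passes 120 N, or if a joint passes its speed limit or range.

## Working session

There is one attempt and no reset: what is moved stays moved. The work goes in short steps, Python scripts to look and compute and a shell command to move; the robot and the scene stay as the last step left them, time stands still between calls to the robot, and variables do not carry over. Pictures are saved under pics/ and viewed, about 8 in all and at most 12, crops included, and the job is handed in when it is done.

```bash
ls; mkdir -p pics; cat > h.py <<'E'
import numpy as np,cv2
from cell import env
def cam(n):
    return env.read_camera(n)
def pts(c):
    "world points per pixel from range"
    R,_=cv2.Rodrigues(np.array(c["rvec"],float));t=np.array(c["tvec"],float).ravel()
    v,u=np.mgrid[:384,:512];z=c["range_z"].astype(float)
    p=np.stack([(u-c["cx"])/c["fx"]*z,(v-c["cy"])/c["fy"]*z,z],-1)
    return (p-t)@R
def ray(c,u,v,h):
    R,_=cv2.Rodrigues(np.array(c["rvec"],float));t=np.array(c["tvec"],float).ravel()
    o=-R.T@t;d=R.T@np.array([(u-c["cx"])/c["fx"],(v-c["cy"])/c["fy"],1])
    return o+d*(h-o[2])/d[2]
E
python3 - <<'E'
from h import *
a=cam("top");b=cam("side")
np.savez('c0.npz',**{'top_'+k:v for k,v in a.items()},**{'side_'+k:v for k,v in b.items()})
cv2.imwrite('pics/1.png',np.vstack([cv2.resize(a["image"],None,fx=1,fy=1)]))
cv2.imwrite('pics/2.png',b["image"])
print(env.state())
E
```

```text
pics
{'t': 0.1, 'joints': array([-1.22260625e+00,  4.91485130e-01,  1.55938412e+00, -5.56194816e-06,
        1.09170389e+00, -1.05597438e-01]), 'qvel': array([-0.00047549, -0.00210508, -0.00046713, -0.00040213,  0.00031394,
        0.00031806]), 'tau': array([ 1.94779474e-03, -6.13624263e+01, -2.58608544e+01,  6.93671568e-02,
        4.70286445e-02, -5.98020961e-05]), 'eef_pos': array([ 273.93024793, -561.53335432,  214.13048771]), 'tcp_rot': array([-3.14061711e+00, -9.84384934e-05,  4.53790034e-01]), 'ft_force': array([-0.79620345,  0.22550999, -0.14666208]), 'moment': array([ 0.00943786, -0.05616289,  0.05371609]), 'opening': 1.000441557275625}
```

View pics/1.png

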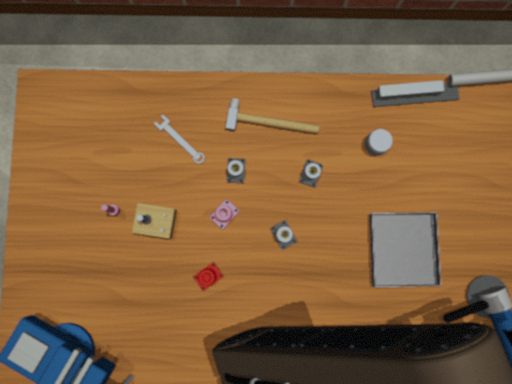

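View pics/2.png

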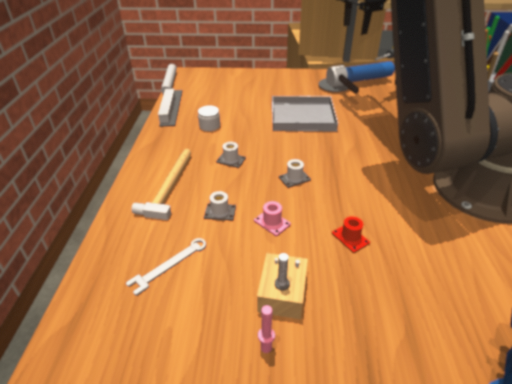

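Top view: grey housings are at (236,169), (311,173) and (284,235). The decoys are pink at (224,213) and red at (208,276). The gauge is in its stand at (145,218), with a pink gauge look-alike at (111,210). The tray is at (404,250). The grey/steel ones are the ones I want.

```bash
cat > m.py <<'E'
from h import *
d=np.load('c0.npz');
g=lambda n:{k[len(n)+1:]:d[k] for k in d.files if k.startswith(n+'_')}
a=g('top');b=g('side')
for n,c,sp in (('top',a,{'A':(236,169),'B':(311,173),'C':(284,235),'stand':(153,221),'gauge':(145,218),'tray':(404,250),'tin':(379,141)}),('side',b,{'A':(219,205),'B':(231,153),'C':(295,172),'stand':(283,285),'gauge':(283,265)})):
    P=pts(c);print(n,c['fx'],'bench',P[300,150] if n=='top' else P[330,150])
    for k,(u,v) in sp.items():
        r=26 if k in('stand','gauge') else 45 if k=='tray' else 20
        if n=='side' and k=='stand': r=45
        w=P[max(0,v-r):v+r,u-r:u+r].reshape(-1,3)
        if k in 'ABC':
            m=w[(w[:,2]>44)&(w[:,2]<56)];f=w[(w[:,2]>4)&(w[:,2]<56)]
            (x,y),R=cv2.minEnclosingCircle(m[:,:2].astype(np.float32))
            print(k,'top',len(m),m.mean(0).round(1),'circ',round(x,1),round(y,1),round(R,1),'foot',np.round(cv2.minAreaRect(f[:,:2].astype(np.float32))[0],1),cv2.minAreaRect(f[:,:2].astype(np.float32))[1:])
        elif k=='gauge':
            m=w[w[:,2]>95];print(k,len(m),m.mean(0).round(1),m.max(0))
            m=m[m[:,2]>m[:,2].max()-6];print(m.mean(0))
        else:
            m=w[(w[:,2]>20)&(w[:,2]<57)];
            if k=='stand':m=m[m[:,2]>46]
            print(k,len(m),cv2.minAreaRect(m[:,:2].astype(np.float32)),m.min(0),m.max(0))
# gauge tip by ray
I=np.hstack([cv2.resize(a['image'][150:260,90:330],None,fx=3.3,fy=3.3,interpolation=cv2.INTER_CUBIC)])
cv2.imwrite('pics/3.png',I)
E
python3 m.py
```

```text
top 466.62491059957676 bench [297.10112571 342.50407538   2.85019992]
A top 129 [657.8 115.4  50.2] circ 658.2 115.7 21.1 foot [663.3 115.4] ((111.63414764404297, 110.23551177978516), 0.660876989364624)
B top 130 [652.4 -95.3  49.9] circ 653.2 -95.4 21.7 foot [654.3 -96. ] ((111.39380645751953, 110.3273696899414), 0.573146641254425)
C top 130 [478.9 -19.3  49.9] circ 479.2 -18.6 20.5 foot [479.2 -21.3] ((107.9530029296875, 108.95662689208984), 0.5696550607681274)
stand 994 ((512.1072387695312, 333.0860900878906), (101.75840759277344, 79.80469512939453), 81.53300476074219) [467.42024901 278.88387896  46.02361959] [558.15188247 387.41749784  56.94522223]
gauge 57 [503.3 307.7 286.4] [ 521.05616483  357.91915008 1303.68890911]
[ 439.27637419   55.69427101 1303.68890911]
tray 499 ((442.72869873046875, -351.5804748535156), (200.49935913085938, 182.22669982910156), 1.1907880306243896) [ 341.82127106 -443.46840116   20.14874466] [ 544.384913   -259.12535137   37.34283477]
tin 419 ((736.3583374023438, -279.7212219238281), (66.4334945678711, 62.83427047729492), 62.955806732177734) [ 704.29574
[... 155 characters left out ...]
]
A top 163 [657.9 117.4  48.9] circ 659.4 116.4 22.3 foot [658.5 115.8] ((51.60491943359375, 70.34345245361328), 86.58168029785156)
B top 105 [652.3 -94.   48.7] circ 651.6 -97.1 22.8 foot [653.7 -94.6] ((51.588035583496094, 71.3939437866211), 73.86404418945312)
C top 123 [480.6 -17.   48.9] circ 479.6 -18.6 21.8 foot [479.4 -19.9] ((71.44841003417969, 50.38934326171875), 29.12021255493164)
stand 1679 ((512.4810791015625, 331.8788146972656), (101.99290466308594, 80.05489349365234), 81.87419128417969) [467.48748395 277.39578844  46.00725877] [557.8777582  387.40709365  56.97998639]
gauge 185 [516.6 386.4 154.6] [535.69637293 786.02912855 636.59914887]
[535.69637293 786.02912855 636.59914887]
```

View pics/3.png

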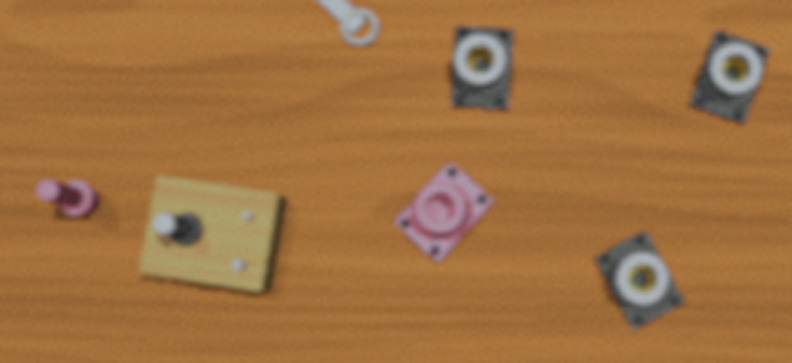

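Close crop check: the grey gauge is in the hole at the left end of the stand, with the pins on the right. The three steel/bronze housings are clear of the pink one. Next I'll move over the middle and measure the bores with the wrist camera.

```bash
cat >> h.py <<'E'
from scipy.spatial.transform import Rotation as Ro
def to(x,y,z,yaw=None,s=None):
    s=s or env.state();R=Ro.from_euler('xyz',s['tcp_rot']).as_matrix()
    d=R.T@(np.array([x,y,z])-s['eef_pos'])/1000
    yw=s['tcp_rot'][2];return d.round(4),0 if yaw is None else round(-(yaw-yw),3)
def wpts(c,s):
    R=Ro.from_euler('xyz',s['tcp_rot']).as_matrix();T=np.array(c['tool_from_camera'])
    v,u=np.mgrid[:384,:512];z=c["range_z"].astype(float)
    p=np.stack([(u-c["cx"])/c["fx"]*z,(v-c["cy"])/c["fy"]*z,z],-1)
    return (p@T[:3,:3].T+T[:3,3])@R.T+s['eef_pos']
E
python3 -c "
from h import *
print(to(560,0,300))
c=cam('wrist');print(c['tool_from_camera'],c['fx'],c['range_z'].max())"
```

```text
(array([ 0.5033, -0.3794, -0.0854]), 0)
[[ 6.25094279e-04 -9.65908624e-01 -2.58882480e-01  7.27828884e+01]
 [ 9.99999767e-01  6.75224365e-04 -1.04722824e-04 -3.34419772e-02]
 [ 2.75956437e-04 -2.58882354e-01  9.65908821e-01 -1.70689775e+02]
 [ 0.00000000e+00  0.00000000e+00  0.00000000e+00  1.00000000e+00]] 299.52905693465294 1183.8125
```

```bash
python3 -m pendant '[[[0.5,0.25,-0.19,-0.085,0],[0.5,0.25,-0.19,-0.085,0],[0.5,0.25,-0.19,-0.085,0],[0.5,0.28,-0.21,-0.085,0],[0.5,0.30,-0.228,-0.085,0],[0.5,0.35,-0.26,-0.085,0],[0.5,0.4,-0.3,-0.085,0],[0.5,0.4,-0.3,-0.085,0]]]'; python3 -m pendant '[[[0.5,0.1,-0.08,0,0],[0.5,0.1,-0.08,0,0],[0.5,0.1,-0.08,0,0],[0.5,0.1,-0.08,0,0],[0.5,0.1,-0.08,0,0],[0.5,0.1,-0.08,0,0],[0.5,0.1,-0.08,0,0],[0.5,0.1,-0.08,0,0]]]'; python3 - <<'E'
from h import *
s=env.state();c=cam('wrist');print(s['eef_pos'],s['tcp_rot'],np.abs(s['qvel']).max())
np.savez('w1.npz',P=wpts(c,s),im=c['image'],z=c['range_z'])
cv2.imwrite('pics/4.png',c['image'])
P=wpts(c,s)
for k,(x,y) in {'A':(658.5,116),'B':(653,-95.5),'C':(479.3,-18.8)}.items():
    m=(P[...,2]>44)&(P[...,2]<56)&(np.hypot(P[...,0]-x,P[...,1]-y)<45)
    q=P[m];print(k,m.sum(),np.round(cv2.minEnclosingCircle(q[:,:2].astype(np.float32))[0],1) if m.sum() else 0,q.mean(0).round(1))
print(to(515,350,240))
E
```

```text
t: 0.95
eef_pos: [453.0, -211.0, 290.1]
tcp_rot: [3.141, -0.0, 0.454]
ft_force: [0.5, -0.2, -0.1]
opening: 0.501
t: 1.75
eef_pos: [507.1, -98.0, 289.8]
tcp_rot: [3.141, 0.0, 0.452]
ft_force: [-0.2, -0.0, 0.1]
opening: 0.498
[507.09057535 -98.01923953 289.76505596] [3.14144504e+00 2.29332888e-05 4.52360784e-01] 0.002908934526460639
A 0 0 [nan nan nan]
B 638 [652.3 -96.9] [652.4 -96.8  50.2]
C 510 [478.9 -20.7] [479.5 -20.8  50. ]
(array([ 0.2029, -0.3994,  0.0497]), 0)<stdin>:8: RuntimeWarning: Mean of empty slice.
  ret = um.true_divide(
```

View pics/4.png

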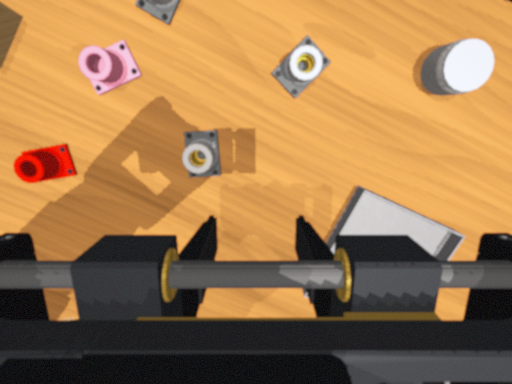

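Wrist view: B is at (303,62), C at (200,155), and the red and pink decoys are on the left. Next I'll approach the stand and stop short of it for a wrist look at the gauge.

```bash
python3 -m pendant '[[[0.5,0.12,-0.4,0.03,0],[0.5,0.12,-0.4,0.03,0],[0.5,0.12,-0.4,0.03,0],[0.5,0.12,-0.4,0.03,0],[0.5,0.12,-0.4,0.03,0],[0.5,0.12,-0.4,0.03,0],[0.5,0.12,-0.4,0.03,0],[0.5,0.12,-0.4,0.03,0]]]';  python3 -m pendant '[[[0.5,0,0,0,0],[0.5,0,0,0,0],[0.5,0,0,0,0],[0.5,0,0,0,0],[0.5,0,0,0,0],[0.5,0,0,0,0],[0.5,0,0,0,0],[0.5,0,0,0,0]]]'; python3 - <<'E'
from h import *
s=env.state();c=cam('wrist');print(s['eef_pos'])
P=wpts(c,s);near=np.hypot(P[...,0]-515,P[...,1]-350)<60
q=P[near&(P[...,2]>46)&(P[...,2]<55)];print('stand',len(q),cv2.minAreaRect(q[:,:2].astype(np.float32)))
q=P[near&(P[...,2]>122)&(P[...,2]<130)];print('gtop',len(q),q.mean(0),cv2.minEnclosingCircle(q[:,:2].astype(np.float32)) if len(q) else 0)
for lo,hi in((62,80),(80,100),(100,121)):
    q=P[near&(P[...,2]>lo)&(P[...,2]<hi)];print(lo,len(q),q.mean(0),q.min(0),q.max(0))
cv2.imwrite('pics/5.png',c['image'])
print(to(515,350,90))
E
```

```text
t: 2.6
eef_pos: [442.4, 298.2, 261.1]
tcp_rot: [3.141, -0.0, 0.453]
ft_force: [1.1, 0.1, 0.6]
opening: 0.498
t: 3.4
eef_pos: [442.9, 296.4, 261.1]
tcp_rot: [3.142, -0.0, 0.453]
ft_force: [0.3, 0.3, -0.2]
opening: 0.5
[442.94717899 296.35180702 261.0764251 ]
stand 4344 ((512.2731323242188, 336.2071533203125), (91.86148834228516, 79.9523696899414), 82.0203857421875)
gtop 213 [514.19302439 349.54880041 126.43436518] ((514.1695556640625, 349.5040283203125), 7.854903221130371)
62 31 [492.9601796  311.01344924  64.27454812] [482.18701909 299.02248776  62.0041295 ] [527.28354461 343.77777451  77.02267742]
80 13 [511.7191018  342.92477926  92.28657823] [507.51752983 341.40804477  80.19438439] [517.2391629  345.81653161  99.72941576]
100 10 [513.78989676 345.09676148 113.11814596] [506.17495384 341.54579876 104.87104199] [522.25085646 351.5396987  120.0974063 ]
(array([ 0.0883, -0.0166,  0.1711]), 0)
```

View pics/5.png

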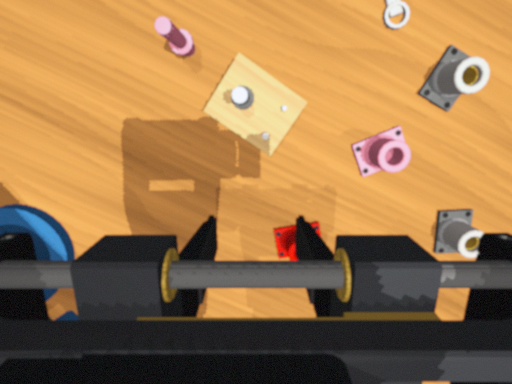

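The wrist view shows the steel gauge at (240,96) in its stand, matching the top-camera estimate to within 1 mm. Grasping it now.

```bash
python3 -m pendant '[[[0.5,0.045,-0.008,0.03,0],[0.5,0.0875,-0.0166,0.06,0],[0.5,0.0875,-0.0166,0.1,0],[0.5,0.0875,-0.0166,0.14,0],[0.5,0.0875,-0.0166,0.17,0],[0.5,0.0875,-0.0166,0.188,0],[0.5,0.0875,-0.0166,0.188,0],[0.1,0.0875,-0.0166,0.188,0]]]';  python3 -m pendant '[[[0,0,0,0,0],[0,0,0,0,0],[0,0,0,0,0],[0,0,0,0,0],[0,0,0,0,0],[0,0,0,0,0],[0,0,0,0,0],[0,0,0,0,0]]]'; python3 -c "
from h import *
s=env.state();print(s['eef_pos'],s['tcp_rot'],s['opening'],s['ft_force'])"
```

```text
t: 4.25
eef_pos: [514.5, 349.9, 73.5]
tcp_rot: [3.142, -0.0, 0.454]
ft_force: [-0.1, -0.3, 0.7]
opening: 0.461
t: 5.05
eef_pos: [514.5, 349.9, 73.7]
tcp_rot: [3.142, -0.001, 0.454]
ft_force: [-1.0, -1.0, 6.0]
opening: 0.163
[514.48888291 349.89074273  73.66199759] [ 3.14151481e+00 -9.19479433e-04  4.53757644e-01] 0.162606731131512 [-0.99831924 -1.01461058  6.03232668]
```

```bash
python3 -m pendant '[[[0,0,0,-0.02,0],[0,0,0,-0.04,0],[0,0,0,-0.06,0],[0,0,0,-0.09,0],[0,-0.01,0.045,-0.09,0],[0,-0.02,0.09,-0.09,0],[0,-0.03,0.135,-0.09,0],[0,-0.04,0.18,-0.09,0]]]';  python3 -m pendant '[[[0,-0.013,0.045,0,0],[0,-0.023,0.093,0,0],[0,-0.023,0.093,0,0],[0,-0.023,0.093,0,0],[0,-0.023,0.093,0,0],[0,-0.023,0.093,0,0],[0,-0.023,0.093,0,0],[0,-0.023,0.093,0,0]]]'; cat > look.py <<'E'
import sys
from h import *
x,y=map(float,sys.argv[1:3]);s=env.state();c=cam('wrist');print(s['eef_pos'].round(2),s['tcp_rot'].round(4),s['ft_force'].round(1),round(s['opening'],3))
P=wpts(c,s);q=P[(np.hypot(P[...,0]-x,P[...,1]-y)<45)&(P[...,2]>46)&(P[...,2]<54)][:,:2].astype(np.float32)
print(len(q),'circ',cv2.minEnclosingCircle(q),'ell',cv2.fitEllipse(cv2.convexHull(q)),'mean',q.mean(0))
if len(sys.argv)>3: cv2.imwrite(sys.argv[3],c['image'])
E
python3 look.py 658 116 pics/6.png
```

```text
t: 5.85
eef_pos: [557.1, 168.8, 162.9]
tcp_rot: [-3.142, 0.0, 0.454]
ft_force: [0.3, 0.1, -1.6]
opening: 0.164
t: 6.65
eef_pos: [577.1, 77.6, 163.1]
tcp_rot: [3.142, 0.0, 0.455]
ft_force: [-0.5, 0.1, -1.3]
opening: 0.164
[577.12  77.62 163.08] [3.1415 0.     0.455 ] [-0.5  0.1 -1.3] 0.164
1173 circ ((657.7412719726562, 114.08941650390625), 20.839982986450195) ell ((657.695068359375, 114.09725189208984), (40.99586868286133, 41.30051803588867), 152.3723907470703) mean [658.08325 114.24718]
```

View pics/6.png

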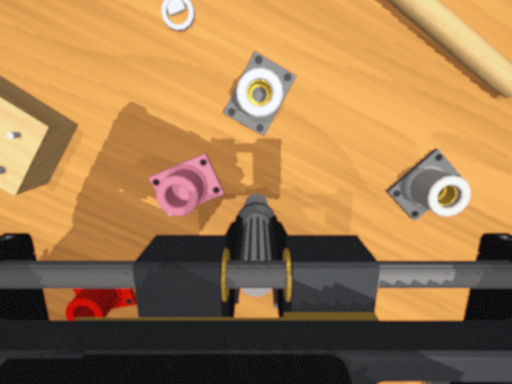

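The view shows the gauge held upright with its nose at (256,200) and housing A ahead at (258,95). Next I'll check for camera bias using the held gauge itself.

```bash
python3 - <<'E'
from h import *
s=env.state();c=cam('wrist');print(s['eef_pos'].round(2))
T=np.array(c['tool_from_camera']);v,u=np.mgrid[:384,:512];z=c["range_z"].astype(float)
p=np.stack([(u-c["cx"])/c["fx"]*z,(v-c["cy"])/c["fy"]*z,z],-1)@T[:3,:3].T+T[:3,3]
for lo,hi in((26,40),(40,50),(50,57),(26,57)):
    m=(p[...,2]>lo)&(p[...,2]<hi)&(abs(p[...,1])<25)&(abs(p[...,0])<30)
    q=p[m];A=np.c_[2*q[:,:2],np.ones(len(q))];b=(q[:,:2]**2).sum(1);r=np.linalg.lstsq(A,b,rcond=None)[0]
    print(lo,hi,m.sum(),'ctr',r[:2].round(2),'R',np.sqrt(r[2]+r[0]**2+r[1]**2).round(2),'yrange',q[:,1].min().round(2),q[:,1].max().round(2),'xmax',q[:,0].max().round(2))
print(to(657.8,114.2,130,s=s))
E
```

```text
[577.16  77.48 163.08]
26 40 29 ctr [-0.09 -0.22] R 9.39 yrange -6.53 5.92 xmax 9.48
40 50 82 ctr [-0.38 -0.31] R 9.7 yrange -8.99 8.44 xmax 9.76
50 57 61 ctr [-0.47 -0.3 ] R 9.78 yrange -10.23 8.8 xmax 9.52
26 57 172 ctr [-0.44 -0.3 ] R 9.75 yrange -10.23 8.8 xmax 9.76
(array([0.0886, 0.0024, 0.0331]), 0)
```

```bash
python3 -m pendant '[[[0,0.045,0.0013,0,0],[0,0.089,0.0027,0,0],[0,0.089,0.0027,0,0],[0,0.089,0.0027,0.02,0],[0,0.089,0.0027,0.0465,0],[0,0.089,0.0027,0.0465,0],[0,0.089,0.0027,0.0465,0],[0,0.089,0.0027,0.0465,0]]]';  python3 -m pendant '[[[0,0,0,0.002,0],[0,0,0,0.003,0],[0,0,0,0.004,0],[0,0,0,0.005,0],[0,0,0,0.006,0],[0,0,0,0.007,0],[0,0,0,0.008,0],[0,0,0,0.009,0]]]'; python3 - <<'E'
from h import *
s=env.state();print(s['eef_pos'],s['ft_force'],s['moment'])
c=cam('side');cv2.imwrite('pics/7.png',cv2.resize(c['image'][100:270,150:350],None,fx=3,fy=3,interpolation=cv2.INTER_CUBIC))
E
```

```text
t: 7.55
eef_pos: [658.9, 113.4, 118.0]
tcp_rot: [3.141, -0.002, 0.454]
ft_force: [-0.2, -0.5, -1.1]
opening: 0.163
t: 8.35
eef_pos: [658.5, 113.4, 107.5]
tcp_rot: [3.142, 0.0, 0.454]
ft_force: [-0.6, -0.6, -1.0]
opening: 0.163
[658.46603569 113.43698958 107.45769454] [-0.57036657 -0.58796588 -1.03240641] [-0.00566397  0.02963584 -0.00441808]
```

View pics/7.png

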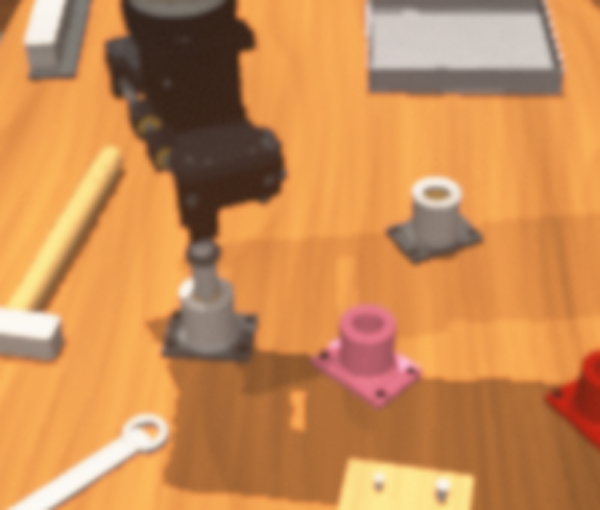

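The gauge nose is in A's mouth at (205,290) with no contact force. Continuing down in small steps.

```bash
python3 -m pendant '[[[0,0,0,0.001,0],[0,0,0,0.002,0],[0,0,0,0.003,0],[0,0,0,0.004,0],[0,0,0,0.005,0],[0,0,0,0.006,0],[0,0,0,0.007,0],[0,0,0,0.007,0]]]'; python3 -c "
from h import *
s=env.state();print(s['eef_pos'],s['ft_force'],s['moment'])"
```

```text
t: 9.2
eef_pos: [658.4, 113.4, 100.4]
tcp_rot: [3.142, 0.0, 0.454]
ft_force: [0.0, -0.6, -1.7]
opening: 0.161
[658.39452263 113.40323453 100.38450226] [ 0.04531377 -0.58810906 -1.65172216] [ 0.0104582  -0.0143658   0.03910727]
```

```bash
python3 -m pendant '[[[0,0,0,0.0012,0],[0,0,0,0.0024,0],[0,0,0,0.0036,0],[0,0,0,0.0048,0],[0,0,0,0.006,0],[0,0,0,0.0072,0],[0,0,0,0.0085,0],[0,0,0,0.0095,0]]]';  python3 -m pendant '[[[0,0,0,0.0008,0],[0,0,0,0.0016,0],[0,0,0,0.0024,0],[0,0,0,0.0032,0],[0,0,0,0.004,0],[0,0,0,0.0045,0],[0,0,0,0.005,0],[0,0,0,0.005,0]]]'; python3 -c "
from h import *
s=env.state();print(s['eef_pos'],s['ft_force'],s['moment'])"
```

```text
t: 10.0
eef_pos: [658.5, 113.4, 90.9]
tcp_rot: [3.142, 0.0, 0.454]
ft_force: [-0.3, 0.1, -1.5]
opening: 0.165
t: 10.8
eef_pos: [658.4, 113.4, 86.0]
tcp_rot: [3.142, 0.0, 0.454]
ft_force: [0.8, -1.2, -1.0]
opening: 0.164
[658.44409801 113.37914567  85.9988925 ] [ 0.75122767 -1.15083348 -1.02403958] [ 0.02157602 -0.03605743 -0.04002793]
```

```bash
python3 -m pendant '[[[0,0,0,0.001,0],[0,0,0,0.002,0],[0,0,0,0.003,0],[0,0,0,0.004,0],[0,0,0,0.005,0],[0,0,0,0.006,0],[0,0,0,0.007,0],[0,0,0,0.008,0]]]'; python3 -c "
from h import *
s=env.state();print(s['eef_pos'],s['ft_force'],s['moment'])"
```

```text
t: 11.6
eef_pos: [658.5, 113.4, 78.0]
tcp_rot: [3.142, 0.0, 0.454]
ft_force: [0.1, -0.2, -1.6]
opening: 0.163
[658.45695019 113.39658224  77.95835722] [ 0.0683794  -0.19747778 -1.5806604 ] [-0.01585727 -0.01053906  0.03350971]
```

A is good: the nose reached 17 mm with no resistance. Next is B.

```bash
python3 -m pendant '[[[0,0,0,-0.02,0],[0,0,0,-0.045,0],[0,0,0,-0.085,0],[0,0,0,-0.085,0],[0,-0.03,0.03,-0.085,0],[0,-0.065,0.065,-0.085,0],[0,-0.1,0.1,-0.085,0],[0,-0.13,0.13,-0.085,0]]]';  python3 -m pendant '[[[0,-0.03,0.03,0,0],[0,-0.057,0.056,0,0],[0,-0.057,0.056,0,0],[0,-0.057,0.056,0,0],[0,-0.057,0.056,0,0],[0,-0.057,0.056,0,0],[0,-0.057,0.056,0,0],[0,-0.057,0.056,0,0]]]'; python3 look.py 652.5 -96; python3 -c "
from h import *
print(to(652,-97,116.6))"
```

```text
t: 12.4
eef_pos: [597.4, -62.3, 162.6]
tcp_rot: [-3.142, 0.0, 0.454]
ft_force: [1.2, -0.6, -2.0]
opening: 0.167
t: 13.2
eef_pos: [572.1, -135.1, 163.0]
tcp_rot: [3.142, 0.0, 0.455]
ft_force: [-1.0, 1.1, -2.6]
opening: 0.16
[ 572.11 -135.09  163.03] [3.1415 0.     0.4548] [-1.   1.1 -2.6] 0.16
1175 circ ((652.5466918945312, -97.32316589355469), 20.857574462890625) ell ((652.4794311523438, -97.33474731445312), (41.05802917480469, 41.14514923095703), 77.32047271728516) mean [652.8719   -97.176506]
(array([0.0886, 0.0008, 0.0464]), 0)
```

```bash
python3 -m pendant '[[[0,0.045,0.001,0,0],[0,0.0892,0.0017,0,0],[0,0.0892,0.0017,0,0],[0,0.0892,0.0017,0.02,0],[0,0.0892,0.0017,0.0465,0],[0,0.0892,0.0017,0.0465,0],[0,0.0892,0.0017,0.0465,0],[0,0.0892,0.0017,0.0465,0]]]';  python3 -m pendant '[[[0,0,0,0.002,0],[0,0,0,0.003,0],[0,0,0,0.004,0],[0,0,0,0.005,0],[0,0,0,0.006,0],[0,0,0,0.007,0],[0,0,0,0.008,0],[0,0,0,0.009,0]]]'; python3 -c "
from h import *
s=env.state();print(s['eef_pos'],s['ft_force'],s['moment'])"
```

```text
t: 14.05
eef_pos: [653.3, -98.4, 118.0]
tcp_rot: [3.14, -0.001, 0.454]
ft_force: [-0.4, -0.9, -1.0]
opening: 0.162
t: 14.85
eef_pos: [652.8, -98.2, 107.5]
tcp_rot: [3.142, 0.0, 0.454]
ft_force: [0.8, -0.0, -1.0]
opening: 0.164
[652.83880162 -98.16903593 107.46155143] [ 0.79955282 -0.00430996 -1.01752471] [-0.02538985  0.0428676   0.01879162]
```

```bash
python3 -m pendant '[[[0,0,0,0.001,0],[0,0,0,0.002,0],[0,0,0,0.003,0],[0,0,0,0.004,0],[0,0,0,0.005,0],[0,0,0,0.006,0],[0,0,0,0.007,0],[0,0,0,0.007,0]]]'; python3 -m pendant '[[[0,0,0,0.0012,0],[0,0,0,0.0024,0],[0,0,0,0.0036,0],[0,0,0,0.0048,0],[0,0,0,0.006,0],[0,0,0,0.0072,0],[0,0,0,0.0085,0],[0,0,0,0.0095,0]]]'
```

```text
t: 15.65
eef_pos: [652.8, -98.1, 100.4]
tcp_rot: [-3.141, 0.0, 0.454]
ft_force: [0.6, 0.3, -2.5]
opening: 0.166
t: 16.45
eef_pos: [652.8, -98.2, 90.9]
tcp_rot: [3.142, 0.0, 0.454]
ft_force: [-0.3, -0.2, -1.1]
opening: 0.163
```

```bash
python3 -m pendant '[[[0,0,0,0.0008,0],[0,0,0,0.0016,0],[0,0,0,0.0024,0],[0,0,0,0.003,0],[0,0,0,0.0035,0],[0,0,0,0.004,0],[0,0,0,0.0045,0],[0,0,0,0.0045,0]]]'; python3 -c "
from h import *
s=env.state();print(s['eef_pos'],s['ft_force'],s['moment'])"
```

```text
t: 17.25
eef_pos: [653.0, -98.2, 87.6]
tcp_rot: [3.141, -0.001, 0.454]
ft_force: [-2.7, 0.6, 8.2]
opening: 0.163
[653.01400973 -98.18553913  87.63916709] [-2.73025936  0.61606633  8.19301684] [ 0.17144974  0.67476199 -0.0042343 ]
```

B is tight: the gauge stopped at nose ≈ 27 mm with about 10 N of contact force. The gauge goes back to its stand.

```bash
python3 -m pendant '[[[0,0,0,-0.01,0],[0,0,0,-0.03,0],[0,0,0,-0.055,0],[0,0,0,-0.08,0],[0,0,0,-0.08,0],[0,0.006,-0.04,-0.08,0],[0,0.013,-0.085,-0.08,0],[0,0.02,-0.13,-0.08,0]]]';  python3 -m pendant '[[[0,0.007,-0.045,0,0],[0,0.014,-0.09,0,0],[0,0.022,-0.139,0,0],[0,0.029,-0.187,0,0],[0,0.037,-0.236,0,0],[0,0.044,-0.28,0,0],[0,0.0495,-0.315,0,0],[0,0.052,-0.333,0,0]]]'; python3 -m pendant '[[[0,0,0,0,0],[0,0,0,0,0],[0,0,0,0,0],[0,0,0,0,0],[0,0,0,0,0],[0,0,0,0,0],[0,0,0,0,0],[0,0,0,0,0]]]'; python3 -c "
from h import *
print(to(514.5,349.9,73.6,.4538),env.state()['eef_pos'])"
```

```text
t: 18.05
eef_pos: [612.8, 28.4, 165.6]
tcp_rot: [-3.141, 0.001, 0.453]
ft_force: [1.5, 0.2, -0.5]
opening: 0.165
t: 18.85
eef_pos: [513.1, 351.9, 165.6]
tcp_rot: [-3.141, 0.001, 0.456]
ft_force: [-0.5, 0.0, -0.8]
opening: 0.163
t: 19.65
eef_pos: [514.6, 349.4, 166.5]
tcp_rot: [3.142, 0.0, 0.454]
ft_force: [-1.3, -0.0, -1.0]
opening: 0.163
(array([ 0.0001, -0.0005,  0.0929]), np.float64(-0.0)) [514.60912913 349.42902795 166.53866752]
```

```bash
python3 -m pendant '[[[0,0,-0.0005,0.03,0],[0,0,-0.0005,0.045,0],[0,0,-0.0005,0.047,0],[0,0,-0.0005,0.05,0],[0,0,-0.0005,0.053,0],[0,0,-0.0005,0.056,0],[0,0,-0.0005,0.058,0],[0,0,-0.0005,0.06,0]]]'; python3 -m pendant '[[[0,0,0,0.003,0],[0,0,0,0.006,0],[0,0,0,0.009,0],[0,0,0,0.012,0],[0,0,0,0.015,0],[0,0,0,0.018,0],[0,0,0,0.02,0],[0,0,0,0.02,0]]]'
```

```text
t: 20.45
eef_pos: [514.5, 350.0, 106.7]
tcp_rot: [3.142, -0.0, 0.454]
ft_force: [0.1, 0.9, -1.6]
opening: 0.164
t: 21.25
eef_pos: [514.3, 349.9, 86.2]
tcp_rot: [3.141, 0.001, 0.454]
ft_force: [0.2, -0.4, -1.5]
opening: 0.168
```

```bash
python3 -m pendant '[[[0,0,0,0.002,0],[0,0,0,0.004,0],[0,0,0,0.006,0],[0,0,0,0.008,0],[0,0,0,0.01,0],[0,0,0,0.0115,0],[0,0,0,0.0125,0],[0,0,0,0.013,0]]]'
```

```text
t: 22.05
eef_pos: [514.4, 350.0, 73.7]
tcp_rot: [3.141, 0.0, 0.454]
ft_force: [-1.6, -1.1, 4.1]
opening: 0.166
```

```bash
python3 -m pendant '[[[0.4,0,0,0,0],[0.5,0,0,0,0],[0.5,0,0,0,0],[0.5,0,0,0,0],[0.5,0,0,-0.03,0],[0.5,0,0,-0.07,0],[0.5,0,0,-0.11,0],[0.5,0,0,-0.14,0]]]'; python3 -m pendant '[[[0.6,-0.03,0.03,0,0],[0.7,-0.05,0.06,0,0],[0.8,-0.06,0.1,0,0],[0.9,-0.07,0.14,0,0],[0.9,-0.07,0.18,0,0],[0.9,-0.07,0.2,0,0],[0.9,-0.07,0.2,0,0],[0.9,-0.07,0.2,0,0]]]'; python3 - <<'E'
from h import *
s=env.state();print(s['eef_pos']);c=cam('side');P=pts(c)
near=np.hypot(P[...,0]-515,P[...,1]-350)<25
q=P[near&(P[...,2]>70)&(P[...,2]<140)];print(len(q),q.min(0),q.max(0))
for lo in(70,90,110):print(q[(q[:,2]>lo)&(q[:,2]<lo+16)].mean(0))
cv2.imwrite('pics/8.png',c['image'])
print(to(572,-136,200))
E
```

```text
t: 22.85
eef_pos: [514.6, 350.1, 216.1]
tcp_rot: [3.142, -0.002, 0.454]
ft_force: [0.6, 0.1, -0.7]
opening: 0.502
t: 23.65
eef_pos: [539.0, 139.6, 213.5]
tcp_rot: [-3.141, 0.0, 0.453]
ft_force: [0.3, -0.6, -0.0]
opening: 0.9
[538.95040629 139.61554457 213.49415273]
253 [506.17257872 343.18592462  70.14293751] [522.77087306 359.74244305 127.8815022 ]
[515.0476024  356.06602714  78.19982789]
[514.56620157 355.86958305  97.82915127]
[514.77229398 354.52314943 119.85716326]
(array([-0.0912,  0.2628,  0.0135]), 0)
```

View pics/8.png

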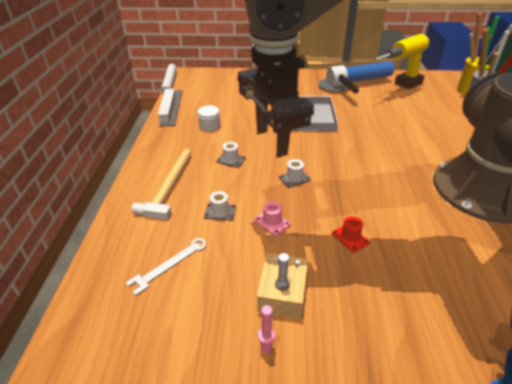

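The side view shows the gauge fully down in its stand at (283,270) with its top at about 127 mm, and the housings undisturbed. Next I'll pick B at (231,153).

```bash
python3 -m pendant '[[[0.9,0,0.05,0,0],[0.9,0,0.095,0,0],[0.9,0,0.14,0,0],[0.9,0,0.185,0.02,0],[0.9,-0.001,0.23,0.05,0],[0.9,-0.0016,0.255,0.08,0],[0.9,-0.0016,0.2633,0.1,0],[0.9,-0.0016,0.2633,0.12,0]]]'; python3 -m pendant '[[[0.9,0,0,0,0],[0.9,0,0,0,0],[0.9,0,0,0.02,0],[0.9,0,0,0.04,0],[0.9,0,0,0.055,0],[0.9,0,0,0.065,0],[0.9,0,0,0.068,0],[0.9,0,0,0.068,0]]]'
```

```text
t: 24.5
eef_pos: [653.4, -97.7, 92.0]
tcp_rot: [-3.141, 0.001, 0.454]
ft_force: [-0.3, 0.7, -0.2]
opening: 0.903
t: 25.3
eef_pos: [653.3, -97.7, 25.8]
tcp_rot: [3.141, -0.0, 0.454]
ft_force: [-0.6, -0.8, -0.1]
opening: 0.903
```

```bash
python3 -m pendant '[[[0.6,0,0,0,0],[0.5,0,0,0,0],[0.4,0,0,0,0],[0.3,0,0,0,0],[0.2,0,0,0,0],[0.2,0,0,0,0],[0.2,0,0,0,0],[0.2,0,0,0,0]]]'; python3 -c "
from h import *
s=env.state();print(s['eef_pos'],s['ft_force'],to(443,-351,110))"
```

```text
t: 26.1
eef_pos: [653.1, -97.8, 25.7]
tcp_rot: [3.142, 0.0, 0.454]
ft_force: [-1.1, 0.3, 1.5]
opening: 0.467
[653.11177202 -97.77552639  25.65760736] [-1.05322321  0.3291205   1.5008675 ] (array([-0.2999,  0.1355, -0.0843]), 0)
```

```bash
python3 -m pendant '[[[0.2,0,0,0,0],[0.2,0,0,0,0],[0.2,0,0,0,0],[0.2,0,0,-0.001,0],[0.2,0,0,-0.005,0],[0.2,0,0,-0.01,0],[0.2,0,0,-0.015,0],[0.2,0,0,-0.02,0]]]'; python3 - <<'E'
from h import *
s=env.state();print(s['eef_pos'],s['ft_force'],s['opening'])
c=cam('side');P=pts(c);q=P[(np.hypot(P[...,0]-653,P[...,1]+98)<50)&(P[...,2]>4)];
cv2.imwrite('pics/9.png',cv2.resize(c['image'][70:240,150:350],None,fx=3,fy=3,interpolation=cv2.INTER_CUBIC))
E
```

```text
t: 26.9
eef_pos: [653.1, -97.8, 46.1]
tcp_rot: [3.141, -0.0, 0.454]
ft_force: [0.2, -1.1, -4.3]
opening: 0.466
[653.1250074  -97.8442731   46.05770746] [ 0.18714868 -1.05760254 -4.2935745 ] 0.4657861304808286
```

View pics/9.png

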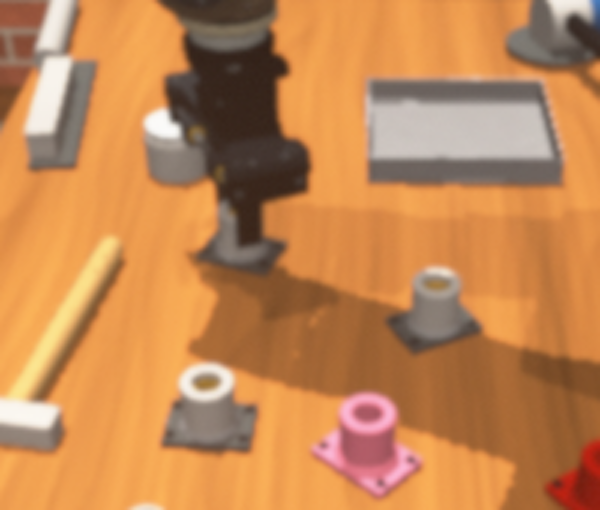

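B is lifted: it hangs at (240,235) in the crop with a wrist load of about 4.3 N, matching 0.45 kg. Carrying it to the tray.

```bash
python3 -m pendant '[[[0.2,0,0,-0.03,0],[0.2,0,0,-0.055,0],[0.2,-0.02,0.01,-0.06,0],[0.2,-0.055,0.025,-0.06,0],[0.2,-0.09,0.041,-0.06,0],[0.2,-0.125,0.057,-0.06,0],[0.2,-0.16,0.073,-0.06,0],[0.2,-0.195,0.089,-0.06,0]]]'; python3 -m pendant '[[[0.2,-0.035,0.016,0,0],[0.2,-0.07,0.031,0,0],[0.2,-0.095,0.042,0,0],[0.2,-0.105,0.0465,0,0],[0.2,-0.105,0.0465,0,0],[0.2,-0.105,0.0465,0,0],[0.2,-0.105,0.0465,0.01,0],[0.2,-0.105,0.0465,0.02,0]]]'; python3 -m pendant '[[[0.2,0,0,0.01,0],[0.2,0,0,0.02,0],[0.2,0,0,0.03,0],[0.2,0,0,0.04,0],[0.2,0,0,0.046,0],[0.2,0,0,0.05,0],[0.2,0,0,0.05,0],[0.2,0,0,0.05,0]]]'
```

```text
t: 27.75
eef_pos: [515.8, -264.3, 105.9]
tcp_rot: [3.141, -0.0, 0.454]
ft_force: [0.8, -0.6, -3.4]
opening: 0.469
t: 28.55
eef_pos: [443.6, -350.3, 84.9]
tcp_rot: [3.141, -0.0, 0.455]
ft_force: [0.2, 0.1, -4.1]
opening: 0.468
t: 29.35
eef_pos: [443.0, -351.3, 35.8]
tcp_rot: [3.141, -0.0, 0.454]
ft_force: [-0.2, -0.4, -4.1]
opening: 0.467
```

```bash
python3 -m pendant '[[[0.2,0,0,0.001,0],[0.2,0,0,0.002,0],[0.2,0,0,0.003,0],[0.2,0,0,0.004,0],[0.2,0,0,0.005,0],[0.2,0,0,0.006,0],[0.2,0,0,0.0068,0],[0.2,0,0,0.0068,0]]]'
```

```text
t: 30.15
eef_pos: [442.9, -351.1, 28.7]
tcp_rot: [-3.142, 0.0, 0.454]
ft_force: [0.3, -0.3, -4.7]
opening: 0.469
```

```bash
python3 -m pendant '[[[0.2,0,0,0.0003,0],[0.2,0,0,0.0006,0],[0.2,0,0,0.0009,0],[0.2,0,0,0.0012,0],[0.2,0,0,0.0012,0],[0.2,0,0,0.0012,0],[0.2,0,0,0.0012,0],[0.2,0,0,0.0012,0]]]'
```

```text
t: 30.95
eef_pos: [442.9, -351.1, 28.6]
tcp_rot: [3.141, -0.0, 0.454]
ft_force: [-2.3, 2.3, 9.5]
opening: 0.466
```

Contact with the tray floor. Releasing and retreating.

```bash
python3 -m pendant '[[[0.5,0,0,-0.0006,0],[0.6,0,0,-0.0006,0],[0.7,0,0,-0.0006,0],[0.8,0,0,-0.0006,0],[0.85,0,0,-0.0006,0],[0.85,0,0,-0.0006,0],[0.85,0,0,-0.0006,0],[0.85,0,0,-0.0006,0]]]'; python3 -m pendant '[[[0.85,0,0,-0.02,0],[0.85,0,0,-0.05,0],[0.85,0,0,-0.1,0],[0.85,0,0,-0.14,0],[0.85,0,0,-0.18,0],[0.85,-0.04,0,-0.2,0],[0.85,-0.07,0,-0.2,0],[0.85,-0.07,0,-0.2,0]]]'; python3 -m pendant '[[[0.85,0,0,0,0],[0.85,0,0,0,0],[0.85,0,0,0,0],[0.85,0,0,0,0],[0.85,0,0,0,0],[0.85,0,0,0,0],[0.85,0,0,0,0],[0.85,0,0,0,0]]]'; python3 look.py 443 -351; python3 - <<'E'
from h import *
b=cam('side');a=cam('top');P=pts(a);S=pts(b)
for n,(x,y) in {'A':(658.5,116),'Bnew':(443,-351),'C':(479.3,-18.8),'gauge':(514.5,350)}.items():
    for Q in(P,S):
        q=Q[(np.hypot(Q[...,0]-x,Q[...,1]-y)<40)&(Q[...,2]>44)&(Q[...,2]<135)];print(n,len(q),q.mean(0).round(1),np.percentile(q[:,2],[5,95]).round(1)) if len(q) else print(n,0)
cv2.imwrite('pics/10.png',np.hstack([b['image'][50:330,130:400],a['image'][60:340,80:460]]))
E
```

```text
t: 31.75
eef_pos: [442.9, -351.1, 28.2]
tcp_rot: [3.141, -0.0, 0.454]
ft_force: [-0.2, -0.3, 0.2]
opening: 0.848
t: 32.55
eef_pos: [377.8, -382.8, 229.1]
tcp_rot: [3.14, 0.0, 0.452]
ft_force: [0.3, 0.3, 0.2]
opening: 0.848
t: 33.35
eef_pos: [380.0, -381.8, 228.2]
tcp_rot: [3.141, -0.0, 0.454]
ft_force: [-0.0, 0.3, -0.5]
opening: 0.85
[ 380.01 -381.79  228.2 ] [ 3.1414 -0.      0.4538] [-0.   0.3 -0.5] 0.85
594 circ ((442.4690246582031, -350.8255615234375), 20.747608184814453) ell ((442.3686218261719, -350.8861389160156), (40.816768646240234, 41.27361297607422), 31.796607971191406) mean [ 442.4675  -350.78903]
A 132 [657.6 115.7  50.6] [46.3 55.2]
A 164 [657.9 116.8  48.6] [44.4 51.3]
Bnew 152 [ 442.8 -347.9   52.5] [45.4 57.7]
Bnew 83 [ 443.8 -346.9   50.3] [45.  54.1]
C 130 [478.9 -18.7  50.3] [45.3 54.7]
C 127 [480.  -17.1  48.8] [44.7 51.5]
gauge 673 [513.8 346.9  57.4] [ 46.9 122.1]
gauge 1384 [514.5 354.2  60.6] [ 48.1 120.5]
```

View pics/10.png

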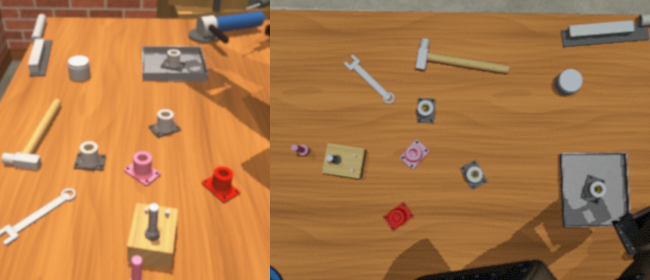

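Housing B stands upright in the tray at (597,188), with its top at about 53 mm. The gauge is seated, and A, C, the tin, hammer and spanner haven't moved. Handing in.

```bash
python3 -c "
from cell import env
print(env.job_done())"
```

```text
the job is handed in; nothing more can be done
None
```

The tight housing was the far right one of the three grey housings seen from the robot (I called it B). It now stands upright in the reject tray, the gauge is back in its stand, and the job is handed in at about 33 s.

- **Gauging:** In the far left housing (A), the nose went down to about 17 mm above the bench with no resistance, past the 27 mm stop. I did not take it all the way to the collar. In B it stopped at about 27 mm with roughly 10 N of contact. I did not try the third housing (C), because the tight one had already been found.
- **Gauge:** It is back fully down in its stand. I felt the collar seat at the same height it was picked from, and its top measured about 127 mm.
- **Tray:** B's top measured about 53 mm above the bench, which is right for standing on the tray floor. Its centre is within 1 mm of where I aimed.
- **Everything else:** A and C measured within about 1 mm of where they started. The tin, hammer, spanner and the pink and red look-alikes look unmoved in the last picture.
- **Disagreements:** The cameras differed by 1–2 mm on positions, within their stated calibration. The jaws read about 44 mm on the 42 mm boss, but the lifted weight of about 4.3 N confirmed the grip.

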